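Stock the condiment rack and fold its two-part gate shut

TASK

Stand the shaker upright in the empty bay of the condiment rack, under its upper shelf, and let go. Then close the rack's folding gate part by part: first swing the long bar fully home across the front, next fold the short bar fully home along the end of the rack, and last press the catch fully down over the short bar. Do not tip the jar in the other bay or push the things on the worktop about.

Things in the scene. Friction and masses are not known exactly. Their poses are not given: they have to be found in the camera images.
- shaker: the salt shaker to load: clear straight body 44 mm in diameter up to 66 mm, narrower grey metal dome (34 mm) above, 90 mm tall in all, about 0.1 kg, stands upright on the worktop; origin at the centre of its underside, z up its axis
- rack: fixed steel rack, 76 deep, 174 wide; origin under its centre, on the worktop. Axes: x to its back, y to its left, z up; open front at -x. All offsets in these notes are in this frame, mm. Floor 8 thick; back wall at x 34 to 38, 62 high; end walls at y +-85, 36 high; divider at y 0, 26 high. Two bays, centres (-4, 40) and (-4, -40), one empty
- shelf_edge (a point): middle of the front lower edge of the rack's upper shelf, rack frame (-10, -21, 233). The shelf spans x -10 to 48, y -92 to 50, with butter and garlic up to 53 mm tall fixed on it and uprights at x 38 to 48, y -75 and 33. It overhangs the bays' middle: a hand pointing straight down meets it; reach in from the front or front right, leaning 25 to 45 degrees, fingers down and to the back
- empty_bay: centre of the floor of the empty bay (which of the two bays varies), on a black 52 mm round mat, 8 mm above the worktop
- neighbour: jar 42 mm in diameter, 87 mm tall, with a green cap, standing loose in the other bay; origin at the centre of its underside, z up its axis
- gate_long (a joint): angle of the long aluminium bar about its upright hinge at the rack's right front corner, rad: 0 = fully home, straight across the front from right to left; grows as it swings out counterclockwise seen from above (1.57 = straight out to the front), stop at 2.5. Light friction: stays where left, about 0.6 N at the knob moves it
- long_hinge (a point): top of the hinge axis of the long bar, rack frame (-45, -92, 55). The bar is 184 mm to the short bar's hinge, 6 wide, from z 43 to 55
- long_knob (a point): centre of the top of the black round upright grip post of the long bar: 16 mm in diameter, its top at z 101, free to grip from z 58 up; 70 mm along the bar from its hinge and 30 mm to its outer side (rack frame (-75, -22, 101) when home)
- gate_short (a joint): angle of the short aluminium bar about its upright hinge at the free end of the long bar, rad: 0 = fully home, at a right angle to the long bar, which is along the rack's left end when the long bar is home; grows as it swings out counterclockwise seen from above (1.57 = in line with the long bar), stop at 2.6. Light friction: stays where left, about 0.5 N at its knob moves it
- short_hinge (a point): top of the hinge axis between long and short bar; rack frame (-45, 92, 55) when the long bar is home. The short bar is 86 mm long, 6 wide, from z 43 to 55
- short_knob (a point): centre of the top of the short bar's black round upright grip post: 16 mm in diameter, top at z 101, free to grip from z 58 up; 36 mm along the short bar from its hinge and 36 mm to its outer side (rack frame (-9, 128, 101) when both bars are home)
- catch (a joint): angle of the catch, a small flat lever on the rack's left end that swings up and down about a level axis, rad: 0 = fully down, level, reaching out to the left over the short bar; grows as it is raised, stop at 1.2. Friction holds it where it is left; about 1 N on the tab moves it
- catch_hinge (a point): hinge of the catch, rack frame (26, 92, 62); its axis runs along the rack's x
- catch_tab (a point): middle of the upper face of the catch's black finger tab (24 by 20 mm, 7 thick), 60 mm from the hinge; rack frame (26, 152, 68) when fully down
- tin: bystander: food tin, 75 mm in diameter, 110 mm tall; origin at the centre of its underside
- tomato: bystander: tomato, 58 mm wide, 62 mm tall; origin at the centre of its underside
- tape: bystander: roll of tape lying flat, 98 mm wide, 25 mm tall; origin at the centre of its underside
- chicken: bystander: piece of raw chicken, 64 by 79 mm, 38 mm tall; origin at the centre of its underside

How it is judged (in metres and radians):
On the way, in this order (a step that is already met when the one before it is completed fails the run):
1. the shaker stands upright in the empty bay, let go (horizontal distance between shaker and empty_bay below 0.03 m and height (world z) of shaker below 0.014 m and angle between shaker's own z axis and vertical below 0.15 rad and contact force between the fingers and shaker below 0.1 N), for 0.2 s.
2. the long bar is home across the front (value of joint gate_long below 0.1 rad), for 0.2 s.
3. the short bar is home along the end, the long bar too (value of joint gate_short below 0.12 rad and value of joint gate_long below 0.1 rad), for 0.2 s.
4. the catch is down (value of joint catch below 0.12 rad), for 0.2 s.
At the end, for the whole second after the job is handed in: the shaker stands at rest and upright (within 8 degrees) on the floor of the empty bay, within 30 mm of its centre; the long bar is within 0.1 rad of home, the short bar and the catch within 0.12 rad of home; the other jar stands upright in its bay, within 30 mm of its place (all of step 3 and horizontal distance between shaker and empty_bay below 0.03 m and height (world z) of shaker below 0.014 m and angle between shaker's own z axis and vertical below 0.15 rad and linear speed of shaker below 0.02 m/s and value of joint catch below 0.12 rad and angle between neighbour's own z axis and vertical below 0.1 rad and distance of neighbour from where it was at the start of the episode below 0.03 m); the robot touches nothing.
It fails at once if the jar in the other bay is tipped (angle between neighbour's own z axis and vertical above 0.5 rad).
It fails at once if a bystander is pushed more than 40 mm (distance of any of tin, tomato, tape, chicken from where it was at the start of the episode above 0.04 m).
It also fails if it takes over 61 s, if anything falls off the work surface, if the arm or the gripper's body presses on something with over 40 N, if the wrist force passes 120 N, or if a joint passes its speed limit or range.

ROBOT

A 6-joint arm with a two-finger parallel gripper is mounted at the origin on a cart in front of the work surface, level with it; the furniture and walls round the work are solid. World frame = base frame: x ahead of the robot, y to its left, z up, the work surface at z = 0. Lengths are in mm, angles in rad, forces in N, time in s.
With the tool pointing down it reaches from about 350 to 875 mm from the base axis. Payload 4.2 kg.
Tool frame: the origin (TCP) lies midway between the tips of the shut fingers; the grasp point (between the pads) lies 19 mm behind it (hold_point_z is the distance from the TCP to the grasp point, in mm); z points along the fingers, y is the line along which they close (so a half turn about z gives the same grasp; the last joint's range is limited). The gripper opens to 85 mm and grips with 20 to 120 N. Pads are 22 mm wide; open, the fingers measure 114 mm over their backs; the gripper's body (76 mm by 85 mm) begins 54 mm behind the grasp point. The pads swing forward as they close: fully open they stand 13 mm farther back than shut.
Start: joints at [-1.065, 0.385, 0.008, 0, -1.194, -0.259], TCP at [152.706, -606.036, 231.312] pointing down, gripper open.
Joint ranges: [-3.14, 3.14], [-1.21, 2.06], [-1.07, 1.41], [-3.16, 2.05], [-2.99, -0.16], [-3.1, 3.1]. Speed limits (rad/s): [2.79, 2.79, 3.14, 3.14, 3.14, 3.14].

INTERFACE

Orientations are given as a rotation vector (axis times angle).
In Python, from workcell import * gives the robot as it stands.
- The arm moves only by the tool send_rows, never from a script. Its argument "motion" is a list of rows, each an object of numbers: "dx", "dy", "dz": the shift along the tool's x, y, z scaled (see below); "ax", "ay", "az": the turn, a rotation vector about the tool's x, y, z scaled (see below); "claw": the finger opening in mm, from 0 to 85.4. In form: [{"dx": .., "dy": .., "dz": .., "ax": .., "ay": .., "az": .., "claw": ..}, ...]. A call has 1 to 20 rows; each row shifts and turns the commanded pose from where the row before left it, along the tool's axes as they then stand; what a row does not reach is not made up. The controller multiplies each number of a shift by 0.06 m and each number of a turn by 0.15 rad. A row lasts 1/8 s, in which the tool goes at most 62.5 mm and 10.7 degrees, less where a joint would pass 70% of its speed; a pose out of reach is approached as far as the arm can. A call with a number of a shift or a turn outside -1 to 1 is refused whole. A call with a gripper value outside its range is refused whole. The fingers move at their own pace and stop on an object; "squeeze" is the grip in N (left out, the last holds). Time passes only in rows, so rows that do not move let the fingers close. It gives the time, the measured TCP pose, the force, the opening and the grip force at its end, in the units of the state.
- observe(): the state, without advancing time (a new reading comes with each control period).
- capture(name): name is "scene" or "top" or "wrist"; returns the picture (400x640x3 uint8, blue, green, red); there is no depth.
- camera_info(name): a dict with "K" (3x3 intrinsics, pixels), "extrinsics" (4x4, takes a point from world to camera coordinates). Camera axes: x right, y down, z forward; pixel columns grow to the right and rows downward; lengths in mm; the calibration is good to about 2 mm. The wrist camera is an equidistant fisheye: a pixel r from the principal point sees the ray r / f radians off the axis. A picture is of the moment at which its call begins: read the wrist's pose just before it. camera_info takes no time and is no camera call; for the wrist camera it gives the pose at the moment of the call.
- sign_off(): hands the job in; it is judged then, once.
The state is a dict: "clock": time; "q": joint angles; "dq": joint speeds; "effort": joint torques, N m; "tool_pos": TCP position; "eef_rot": TCP orientation; "wrist_force": force on the tool from outside, world axes, zero at the start; "wrist_torque": the same for the moment, N m; "opening": opening from 0.0 (shut) to 1.0 (fully open); "grasp_force": force on a finger pad.
Only numpy, scipy, OpenCV 4.12 (cv2) and the standard library are available. Lean on these libraries where they do the work, as an engineer would, in place of code of your own. Each camera call takes 0.05 s, during which the arm holds its last target. There are 200 camera calls.

## Working session

There is one attempt and no reset: what is moved stays moved. The work goes in short steps, Python scripts to look and compute and a tool call to move; the robot and the scene stay as the last step left them, time stands still between calls to the robot, and variables do not carry over. Pictures are saved under pics/ and viewed, at most 10 in all, crops included, and the job is handed in when it is done.

Besides the shell and the picture viewer there is one more tool, called after "Emit:" as name([rows], argument=value, ...), one row to a line, values as JSON. send_rows: Moves the arm, as the interface text tells. Its arguments: {"type":"object","properties":{"motion":{"type":"array"},"squeeze":{"type":"number"}},"required":["motion"]}

```bash
mkdir -p pics; ls; python3 - <<'E'
from workcell import *
import cv2,numpy as np
s=observe(); print(s['clock'],s['tool_pos'],s['eef_rot'],s['opening'])
for n in ("scene","top"):
    i=capture(n); cv2.imwrite(f"pics/{n}0.png",i); c=camera_info(n); print(n,np.round(c['K'],1).tolist(),np.round(c['extrinsics'],4).tolist())
E
```

```text
pics
0.0 [ 152.57764707 -605.49444689  230.2095249 ] [ 0.3863873  -3.11736541 -0.00337128] 0.9967891663143542
scene [[452.1, 0.0, 320.5], [0.0, 452.1, 199.5], [0.0, 0.0, 1.0]] [[-0.4687, -0.8834, -0.0063, 93.7285], [-0.412, 0.2248, -0.883, 378.0733], [0.7814, -0.4112, -0.4693, 1100.7215], [0.0, 0.0, 0.0, 1.0]]
top [[451.7, 0.0, 318.0], [0.0, 451.7, 193.4], [0.0, 0.0, 1.0]] [[0.1338, -0.991, -0.0083, -231.5186], [-0.937, -0.1238, -0.3265, 492.1183], [0.3226, 0.0515, -0.9452, 1346.3997], [0.0, 0.0, 0.0, 1.0]]
```

View pics/scene0.png

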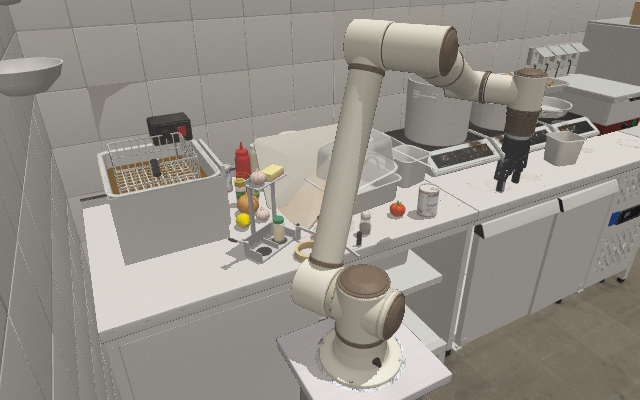

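View pics/top0.png

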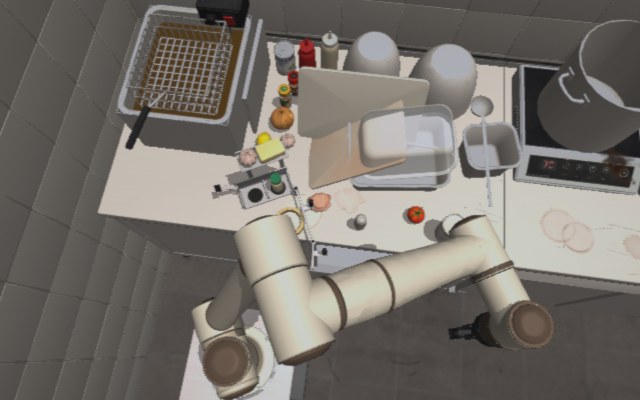

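The top view shows the rack near (265,185), with the empty bay's mat at (256,195) and the green-capped jar at (277,183). The shaker is at (361,221) and the gate is swung out to around (315,240). I'll zoom in next.

```bash
python3 - <<'E'
import cv2,numpy as np
a=cv2.imread('pics/top0.png')[130:280,200:400]; b=cv2.imread('pics/scene0.png')[155:275,220:380]
a=cv2.resize(a,None,fx=4,fy=4,interpolation=cv2.INTER_CUBIC)
b=cv2.resize(b,None,fx=5,fy=5,interpolation=cv2.INTER_CUBIC)
cv2.imwrite('pics/tz.png',a);cv2.imwrite('pics/sz.png',b)
E
```

```text
(no output)
```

View pics/tz.png

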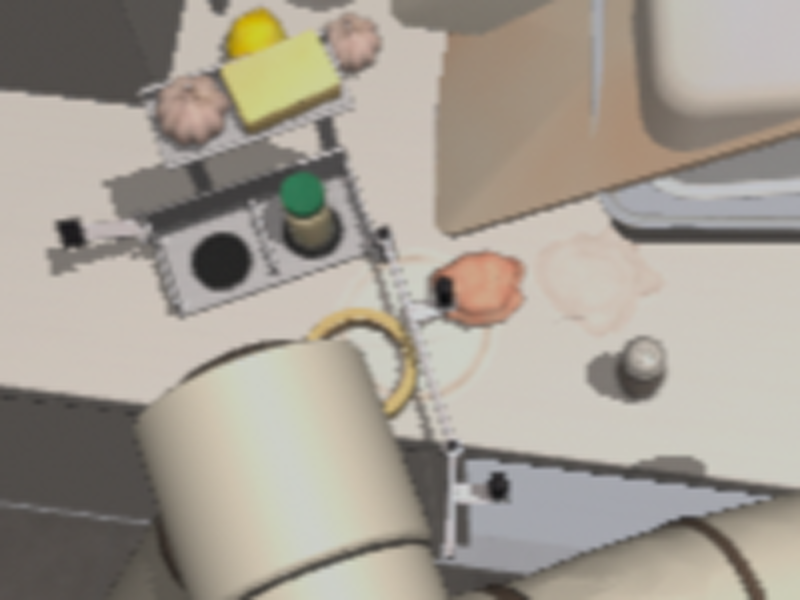

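View pics/sz.png

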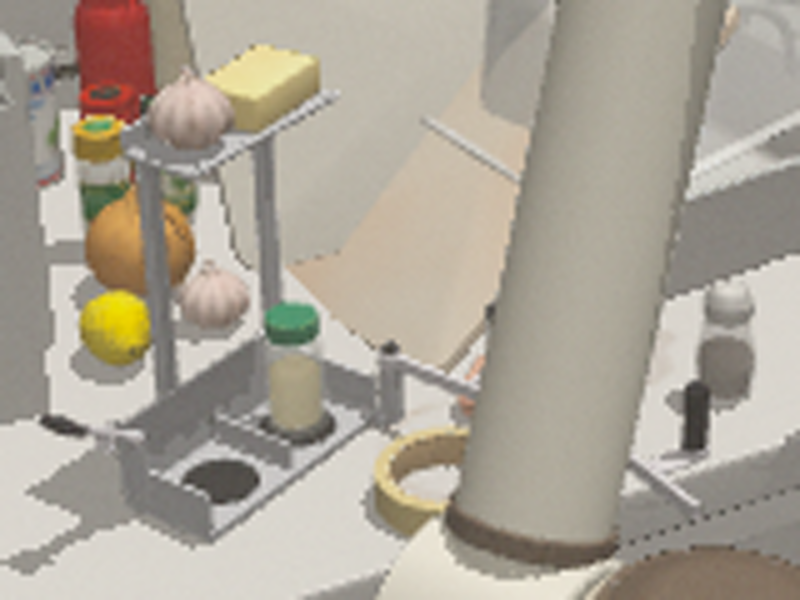

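The empty bay is the left one: its mat is at crop (222,262). The crop also shows the long hinge at (381,235), the long knob top at (446,283), the short hinge at (452,447), the short knob at (497,478) and the raised catch tab at (70,232). Shaker dome: (645,350).

```bash
cat > h.py <<'E'
import numpy as np
from workcell import *
def ray(n,u,v):
    c=camera_info(n);E=np.array(c['extrinsics']);d=E[:3,:3].T@np.linalg.inv(c['K'])@[u,v,1];return -E[:3,:3].T@E[:3,3],d
def plane(n,u,v,z):
    o,d=ray(n,u,v);return o+d*(z-o[2])/d[2]
def tri(a,b):
    (o1,d1),(o2,d2)=ray('top',*a),ray('scene',*b);t,*_=np.linalg.lstsq(np.c_[d1,-d2],o2-o1,rcond=None)
    p,q=o1+d1*t[0],o2+d2*t[1];return (p+q)/2,np.linalg.norm(p-q)
E
python3 - <<'E'
from h import *
np.set_printoptions(precision=1,suppress=True)
T=lambda u,v:(200+u/4-.4,130+v/4-.4); S=lambda u,v:(220+u/5-.4,155+v/5-.4)
P={}
for k,(u,v,z) in dict(mat=(222,262,8),jar=(302,190,87),hinge=(381,235,55),lknob=(446,283,101),shinge=(452,447,55),sknob=(497,480,101),shaker=(646,348,84),shakbase=(641,385,8),tape=(362,363,25),chick=(480,290,30),FLcorner=(180,313,8),FRcorner=(380,250,8)).items():
    P[k]=plane('top',*T(u,v),z);print(k,P[k])
for k,(u,v,z) in dict(mat=(222,481,8),jar=(293,315,87),hinge=(390,352,60),sknob=(697,386,101),shaker=(730,300,84),shakb=(724,397,0),FL=(210,543,0)).items(): print('S',k,plane('scene',*S(u,v),z))
print('tab',tri(T(70,232),S(65,425)))
print('shaker',tri(T(646,345),S(730,295)))
print('hinge',tri(T(381,230),S(390,348)))
print(np.linalg.norm((P['hinge']-P['shinge'])),np.linalg.norm((P['hinge']-P['lknob'])[:2]),np.linalg.norm((P['shinge']-P['sknob'])[:2]),np.linalg.norm((P['hinge']-P['mat'])[:2]), 'exp 184 76 51',np.hypot(41,132))
d=P['shinge']-P['hinge'];print('bar ang',np.arctan2(d[1],d[0]))
d=P['mat']-P['jar'];print('rack y ang (mat-jar)',np.arctan2(d[1],d[0]),np.linalg.norm(d[:2]))
E
```

```text
mat [510.3  46.9   8. ]
jar [553.3 -21.4  87. ]
hinge [535.  -86.1  55. ]
lknob [ 486.5 -147.1  101. ]
shinge [ 369.1 -167.2   55. ]
sknob [ 338.2 -206.3  101. ]
shaker [ 459.9 -306.8   84. ]
shakbase [ 450.9 -309.9    8. ]
tape [434.8 -84.1  25. ]
chick [ 507.1 -170.5   30. ]
FLcorner [461.9  73.4   8. ]
FRcorner [538.  -82.1   8. ]
S mat [515.5  42.3   8. ]
S jar [565.6 -34.   87. ]
S hinge [531.9 -89.1  60. ]
S sknob [ 341.8 -211.6  101. ]
S shaker [ 446.9 -305.    84. ]
S shakb [ 455.5 -309.6    0. ]
S FL [465.6  70.8   0. ]
tab (array([488.8, 149.9, 100.9]), np.float64(2.6813087194811343))
shaker (array([ 460.7, -309.7,   80.7]), np.float64(7.650638345581728))
hinge (array([535.1, -88.2,  62.5]), np.float64(4.65842081191086))
184.63602915725755 77.86357805876608 49.857188976509214 135.28573407400242 exp 184 76 51 138.2208377922808
bar ang -2.686929644458477
rack y ang (mat-jar) 2.1331403317729385 80.72696486624994
```

The rack yaw comes out at about 0.456 with its origin near (534,10). The gate is at about 1.57, the short bar at about 1.23 and the catch at about 0.6 rad. Next I'll work out the tool orientation and the pregrasp.

```bash
cat >> h.py <<'E'
from scipy.spatial.transform import Rotation as Ro
np.set_printoptions(precision=3,suppress=True)
YAW=.456; ORG=np.array([534,10.4,0])
def Rt(a,th):
    z=np.array([np.sin(th)*np.cos(a),np.sin(th)*np.sin(a),-np.cos(th)]);y=np.array([-np.sin(a),np.cos(a),0]);return np.c_[np.cross(y,z),y,z]
def loc2w(p): return ORG+Ro.from_euler('z',YAW).as_matrix()@np.array(p,float)
def w2loc(p): return Ro.from_euler('z',YAW).as_matrix().T@(np.array(p,float)-ORG)
def now():
    s=observe();return np.array(s['tool_pos']),Ro.from_rotvec(s['eef_rot']).as_matrix(),s
def turn(R):
    r=Ro.from_matrix(now()[1].T@R).as_rotvec();print('turn units',r/.15)
def shift(p,R=None,frm=None):
    q,Rn,_=now();q=q if frm is None else frm;R=Rn if R is None else R
    print('shift units',R.T@(np.array(p)-q)/60,'mm',np.round(np.array(p)-q))
E
python3 - <<'E'
from h import *
R=Rt(YAW,.524); turn(R); print(R)
g=np.array([455,-308,50]); tcp=g+19*R[:,2]; print('tcp grasp',tcp)
shift(tcp-110*R[:,2],R)
E
```

```text
turn units [-0.353 -3.48  -1.367]
[[-0.777 -0.44   0.449]
 [-0.381  0.898  0.22 ]
 [-0.5    0.    -0.866]]
tcp grasp [ 463.535 -303.814   33.549]
shift units [-4.305  2.233  4.443] mm [ 262.  278. -102.]
```

Emit:
send_rows([
  {"ax": -0.09,"ay": -0.87,"az": -0.34,"claw": 85},
  {"ax": -0.09,"ay": -0.87,"az": -0.34},
  {"ax": -0.09,"ay": -0.87,"az": -0.34},
  {"ax": -0.09,"ay": -0.87,"az": -0.34},
  {"dx": -0.54,"dy": 0.28,"dz": 0.555},
  {"dx": -0.54,"dy": 0.28,"dz": 0.555},
  {"dx": -0.54,"dy": 0.28,"dz": 0.555},
  {"dx": -0.54,"dy": 0.28,"dz": 0.555},
  {"dx": -0.54,"dy": 0.28,"dz": 0.555},
  {"dx": -0.54,"dy": 0.28,"dz": 0.555},
  {"dx": -0.54,"dy": 0.28,"dz": 0.555},
  {"dx": -0.54,"dy": 0.28,"dz": 0.555},
  {"dx": 0},
  {"dx": 0},
])

```text
invalid input
```

```bash
python3 - <<'E'
from h import *
import cv2
p,R,s=now(); print(s['clock'],p,s['q'],s['wrist_force']); print(Ro.from_matrix(R.T@Rt(YAW,.524)).as_rotvec())
c=camera_info('wrist'); print(c)
cv2.imwrite('pics/w1.png',capture('wrist')); cv2.imwrite('pics/t1.png',capture('top')); cv2.imwrite('pics/s1.png',capture('scene'))
E
```

```text
0.1 [ 152.59  -605.56   230.336] [-1.065  0.385  0.007 -0.    -1.194 -0.259] [ 0.395  0.224 -0.853]
[-0.053 -0.522 -0.205]
{'K': array([[309.707,   0.   , 319.338],
       [  0.   , 309.707, 198.211],
       [  0.   ,   0.   ,   1.   ]]), 'extrinsics': array([[ -0.245,   0.97 ,   0.002, 624.928],
       [  0.922,   0.232,   0.309, -40.34 ],
       [  0.299,   0.077,  -0.951, 379.496],
       [  0.   ,   0.   ,   0.   ,   1.   ]])}
```

View pics/w1.png

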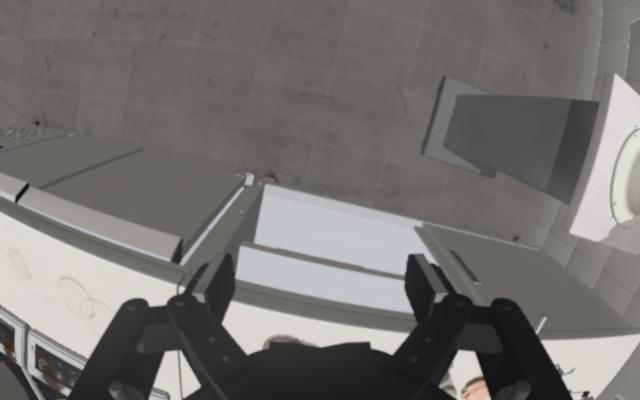

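The call was refused, so rows probably need every field. The wrist view is from the start pose and shows only the floor and the fingers at (215,285) and (425,280).

Emit:
send_rows([
  {"dx": 0,"dy": 0,"dz": 0,"ax": -0.09,"ay": -0.87,"az": -0.34,"claw": 85},
  {"dx": 0,"dy": 0,"dz": 0,"ax": -0.09,"ay": -0.87,"az": -0.34,"claw": 85},
  {"dx": 0,"dy": 0,"dz": 0,"ax": -0.09,"ay": -0.87,"az": -0.34,"claw": 85},
  {"dx": 0,"dy": 0,"dz": 0,"ax": -0.09,"ay": -0.87,"az": -0.34,"claw": 85},
  {"dx": -0.54,"dy": 0.28,"dz": 0.555,"ax": 0,"ay": 0,"az": 0,"claw": 85},
  {"dx": -0.54,"dy": 0.28,"dz": 0.555,"ax": 0,"ay": 0,"az": 0,"claw": 85},
  {"dx": -0.54,"dy": 0.28,"dz": 0.555,"ax": 0,"ay": 0,"az": 0,"claw": 85},
  {"dx": -0.54,"dy": 0.28,"dz": 0.555,"ax": 0,"ay": 0,"az": 0,"claw": 85},
  {"dx": -0.54,"dy": 0.28,"dz": 0.555,"ax": 0,"ay": 0,"az": 0,"claw": 85},
  {"dx": -0.54,"dy": 0.28,"dz": 0.555,"ax": 0,"ay": 0,"az": 0,"claw": 85},
  {"dx": -0.54,"dy": 0.28,"dz": 0.555,"ax": 0,"ay": 0,"az": 0,"claw": 85},
  {"dx": -0.54,"dy": 0.28,"dz": 0.555,"ax": 0,"ay": 0,"az": 0,"claw": 85},
  {"dx": 0,"dy": 0,"dz": 0,"ax": 0,"ay": 0,"az": 0,"claw": 85},
], squeeze=25)

```text
clock: 1.88
tool_pos: [415.8, -325.1, 129.4]
eef_rot: [-0.598, 2.558, 0.163]
wrist_force: [-0.2, -1.0, 0.5]
opening: 0.996
grasp_force: 0.0
```

```bash
python3 - <<'E'
from h import *
import cv2
p,R,s=now(); print(s['clock'],p,s['q'],s['wrist_force']); print(Ro.from_matrix(R.T@Rt(YAW,.524)).as_rotvec())
cv2.imwrite('pics/w1.png',capture('wrist')); cv2.imwrite('pics/t1.png',capture('top'))
E
```

```text
1.875 [ 415.837 -325.139  129.374] [-0.678  0.3   -0.285 -0.643 -0.86  -0.036] [-0.227 -0.951  0.501]
[ 0.003 -0.     0.003]
```

View pics/w1.png

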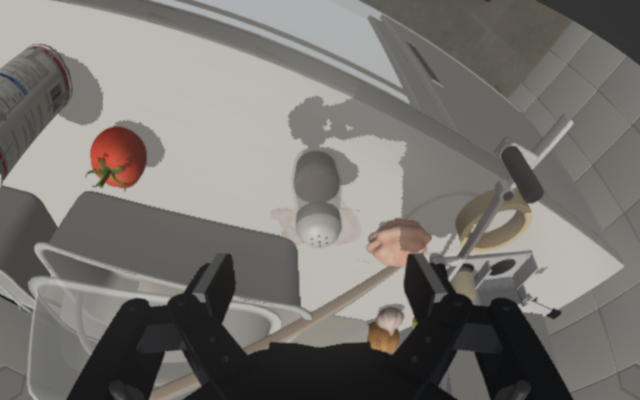

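The wrist view shows the shaker between the fingers: body edge at (316,150), dome at (319,225). I'll cast rays to place it.

```bash
cat >> h.py <<'E'
def wray(u,v,c=None):
    c=c or camera_info('wrist');K=c['K'];E=np.array(c['extrinsics']);x=(u-K[0,2])/K[0,0];y=(v-K[1,2])/K[1,1];r=np.hypot(x,y)
    d=np.array([x/r*np.sin(r),y/r*np.sin(r),np.cos(r)]);return -E[:3,:3].T@E[:3,3],E[:3,:3].T@d
def wplane(u,v,z):
    o,d=wray(u,v);return o+d*(z-o[2])/d[2]
E
python3 - <<'E'
from h import *
import cv2
print('base edge',wplane(316,150,0),'dome centre',wplane(319,227,82),'dome top',wplane(319,240,90))
print('L/R edges', wplane(294,175,40),wplane(341,175,40))
_,R,_=now()
for g in [(455,-308,50),(458,-307,50)]: shift(np.array(g)+19*R[:,2])
E
```

```text
base edge [ 447.359 -316.462    0.   ] dome centre [ 449.128 -312.412   82.   ] dome top [ 453.338 -310.323   90.   ]
L/R edges [ 447.976 -334.738   40.   ] [ 431.81 -302.     40.  ]
shift units [0.024 0.005 1.847] mm [ 48.  24. -97.]
shift units [-0.021 -0.002  1.873] mm [ 51.  25. -97.]
```

```bash
python3 - <<'E'
from h import *
import cv2
w=cv2.imread('pics/w1.png',0).astype(int); print('col317 v140-254',w[140:255:1,317].tolist()); print('row175',w[175,285:352].tolist()); print('row220',w[220,285:352].tolist())
t=cv2.imread('pics/top0.png',0).astype(int); print('top col360 v205-235',t[205:235,360].tolist()); print('row 224',t[224,345:375].tolist())
b=camera_info('wrist'); from h import *
o,_=wray(300,300); print('cam',o)
# predicted pixels for axis hypotheses
def proj(n,p):
    c=camera_info(n);E=np.array(c['extrinsics']);q=E[:3,:3]@p+E[:3,3]
    if n=='wrist':
        r=np.arctan2(np.hypot(*q[:2]),q[2]);q2=q[:2]/np.hypot(*q[:2])*r*c['K'][0,0]
        return q2+[c['K'][0,2],c['K'][1,2]]
    return (c['K']@q)[:2]/q[2]
f=np.array([-.898,-.44,0])
for x,y in [(453,-310),(460,-308),(467,-306)]:
    a=np.array([x,y,0.]);print(x,'base edge',proj('wrist',a+22*f),'dome top',proj('wrist',a+[0,0,90]),'domeback',proj('wrist',a-17*f+[0,0,72]),'shoulder front',proj('wrist',a+22*f+[0,0,66]),'top cam base edge',proj('top',a+[-22,0,0]),'dometop',proj('top',a+[0,0,90]))
E
```

```text
col317 v140-254 [123, 123, 123, 123, 123, 122, 122, 122, 123, 120, 108, 93, 85, 84, 85, 85, 86, 87, 87, 87, 88, 88, 91, 94, 96, 98, 100, 101, 103, 103, 104, 105, 104, 104, 103, 103, 103, 104, 104, 104, 104, 104, 104, 104, 104, 104, 104, 104, 105, 104, 105, 105, 104, 104, 105, 104, 105, 105, 105, 105, 104, 101, 100, 102, 104, 106, 108, 108, 110, 111, 113, 114, 117, 128, 140, 146, 149, 152, 155, 157, 159, 160, 161, 162, 166, 172, 178, 184, 188, 192, 193, 193, 193, 193, 188, 176, 175, 183, 188, 188, 182, 172, 173, 177, 175, 172, 170, 170, 179, 184, 184, 184, 184, 185, 185]
row175 [185, 185, 185, 185, 184, 182, 177, 170, 164, 143, 115, 106, 107, 108, 109, 111, 110, 108, 108, 109, 109, 109, 109, 108, 108, 108, 108, 107, 106, 107, 105, 105, 103, 103, 102, 102, 101, 101, 99, 99, 98, 97, 96, 96, 94, 93, 91, 88, 86, 84, 82, 81, 84, 97, 111, 117, 120, 122, 123, 123, 122, 122, 123, 123, 122, 123, 123]
row220 [173, 172, 171, 170, 170, 170, 171, 173, 174, 171, 156, 129, 116, 121, 132, 141, 148, 153, 155, 157, 157, 157, 158, 159, 159, 159, 159, 159, 158, 158, 158, 159, 159, 158, 157, 156, 154, 152
[... 337 characters left out ...]
120, 120, 119, 120, 119, 108, 83, 64, 61, 63, 75, 91, 107, 115, 107, 92, 89, 110, 160, 194, 200, 201, 200, 201, 200, 201, 200]
cam [ 290.244 -390.128  213.85 ]
453 base edge [319.795 137.298] dome top [319.621 239.873] domeback [319.589 233.167] shoulder front [319.739 193.799] top cam base edge [359.041 232.365] dometop [362.051 218.312]
460 base edge [318.297 143.859] dome top [317.825 245.415] domeback [317.969 238.331] shoulder front [317.925 200.571] top cam base edge [358.655 230.213] dometop [361.637 216.064]
467 base edge [316.85  150.211] dome top [316.12 250.67] domeback [316.423 243.256] shoulder front [316.197 207.025] top cam base edge [358.269 228.068] dometop [361.226 213.823]
```

```bash
python3 - <<'E'
from h import *
_,R,_=now()
shift(np.array((464,-306.5,50))+19*R[:,2])
E
```

```text
shift units [-0.102 -0.039  1.92 ] mm [ 57.  26. -97.]
```

Emit:
send_rows([
  {"dx": -0.1,"dy": -0.04,"dz": 0.32,"ax": 0,"ay": 0,"az": 0,"claw": 85},
  {"dx": 0,"dy": 0,"dz": 0.4,"ax": 0,"ay": 0,"az": 0,"claw": 85},
  {"dx": 0,"dy": 0,"dz": 0.4,"ax": 0,"ay": 0,"az": 0,"claw": 85},
  {"dx": 0,"dy": 0,"dz": 0.4,"ax": 0,"ay": 0,"az": 0,"claw": 85},
  {"dx": 0,"dy": 0,"dz": 0.4,"ax": 0,"ay": 0,"az": 0,"claw": 85},
  {"dx": 0,"dy": 0,"dz": 0,"ax": 0,"ay": 0,"az": 0,"claw": 85},
  {"dx": 0,"dy": 0,"dz": 0,"ax": 0,"ay": 0,"az": 0,"claw": 36},
  {"dx": 0,"dy": 0,"dz": 0,"ax": 0,"ay": 0,"az": 0,"claw": 36},
  {"dx": 0,"dy": 0,"dz": 0,"ax": 0,"ay": 0,"az": 0,"claw": 36},
  {"dx": 0,"dy": 0,"dz": 0,"ax": 0,"ay": 0,"az": 0,"claw": 36},
  {"dx": 0,"dy": 0,"dz": 0,"ax": 0,"ay": 0,"az": 0,"claw": 36},
  {"dx": 0,"dy": 0,"dz": 0,"ax": 0,"ay": 0,"az": 0,"claw": 36},
], squeeze=30)

```text
clock: 3.48
tool_pos: [472.6, -302.8, 34.6]
eef_rot: [-0.594, 2.558, 0.157]
wrist_force: [-2.2, 0.1, 6.3]
opening: 0.454
grasp_force: 29.2
```

```bash
python3 - <<'E'
from h import *
p,R,s=now(); print(p,p-19*R[:,2],w2loc(p))
# lift 110, then to front of empty bay, then in
g=loc2w((-4,40,0)); print('bay',g)
lift=p+[0,0,110]; print('lift');shift(lift)
base=p-np.array([464,-306.5,0]) # tcp minus shaker base
pre=loc2w((-110,40,0))+base+[0,0,110]; print('pre');shift(pre,frm=lift)
low=loc2w((-110,40,0))+base+[0,0,20]; print('low');shift(low,frm=pre)
ins=loc2w((-4,40,0))+base+[0,0,20]; print('in');shift(ins,frm=low)
E
```

```text
[ 472.604 -302.839   34.572] [ 464.043 -307.003   51.015] [-193.06  -254.196   34.572]
bay [512.794  44.551   0.   ]
lift
shift units [-0.919 -0.003 -1.587] mm [  0.   0. 110.]
pre
shift units [-1.336  4.895  0.764] mm [-46. 304.   0.]
low
shift units [0.752 0.003 1.298] mm [  0.   0. -90.]
in
shift units [-1.529  0.     0.885] mm [95. 47.  0.]
```

Emit:
send_rows([
  {"dx": -0.2,"dy": 0,"dz": -0.35,"ax": 0,"ay": 0,"az": 0,"claw": 36},
  {"dx": -0.3,"dy": 0,"dz": -0.5,"ax": 0,"ay": 0,"az": 0,"claw": 36},
  {"dx": -0.3,"dy": 0,"dz": -0.52,"ax": 0,"ay": 0,"az": 0,"claw": 36},
  {"dx": -0.29,"dy": 0,"dz": -0.5,"ax": 0,"ay": 0,"az": 0,"claw": 36},
  {"dx": -0.13,"dy": 0.49,"dz": 0.08,"ax": 0,"ay": 0,"az": 0,"claw": 36},
  {"dx": -0.13,"dy": 0.49,"dz": 0.08,"ax": 0,"ay": 0,"az": 0,"claw": 36},
  {"dx": -0.13,"dy": 0.49,"dz": 0.08,"ax": 0,"ay": 0,"az": 0,"claw": 36},
  {"dx": -0.13,"dy": 0.49,"dz": 0.08,"ax": 0,"ay": 0,"az": 0,"claw": 36},
  {"dx": -0.13,"dy": 0.49,"dz": 0.08,"ax": 0,"ay": 0,"az": 0,"claw": 36},
  {"dx": -0.13,"dy": 0.49,"dz": 0.08,"ax": 0,"ay": 0,"az": 0,"claw": 36},
  {"dx": -0.13,"dy": 0.49,"dz": 0.08,"ax": 0,"ay": 0,"az": 0,"claw": 36},
  {"dx": -0.13,"dy": 0.49,"dz": 0.08,"ax": 0,"ay": 0,"az": 0,"claw": 36},
  {"dx": -0.13,"dy": 0.49,"dz": 0.08,"ax": 0,"ay": 0,"az": 0,"claw": 36},
  {"dx": -0.13,"dy": 0.49,"dz": 0.08,"ax": 0,"ay": 0,"az": 0,"claw": 36},
  {"dx": 0,"dy": 0,"dz": 0,"ax": 0,"ay": 0,"az": 0,"claw": 36},
  {"dx": 0,"dy": 0,"dz": 0,"ax": 0,"ay": 0,"az": 0,"claw": 36},
])

```text
clock: 5.48
tool_pos: [425.6, 1.9, 160.6]
eef_rot: [-0.594, 2.559, 0.158]
wrist_force: [0.6, 0.5, -1.0]
opening: 0.455
grasp_force: 29.7
```

```bash
python3 - <<'E'
from h import *
import cv2
p,R,s=now(); print(s['clock'],p,w2loc(p-19*R[:,2]),s['q'],s['wrist_force'],s['opening'],s['grasp_force']); print(Ro.from_matrix(R.T@Rt(YAW,.524)).as_rotvec())
a=capture('wrist'); b=capture('top'); 
cv2.imwrite('pics/w2.png',np.vstack([a[60:400],cv2.resize(b[130:280,180:420],(640,400))])[:,:])
img=cv2.imread('pics/w2.png'); cv2.imwrite('pics/w2.png',cv2.resize(img,(518,598)))
cv2.imwrite('pics/w2f.png',a)
E
```

```text
5.475 [425.634   1.948 160.63 ] [-110.522   40.143  177.08 ] [ 0.339 -0.067 -0.806 -0.186 -0.316 -1.293] [ 0.564  0.461 -0.985] 0.4552577973839405 29.694111449061893
[-0.001  0.     0.   ]
```

View pics/w2.png

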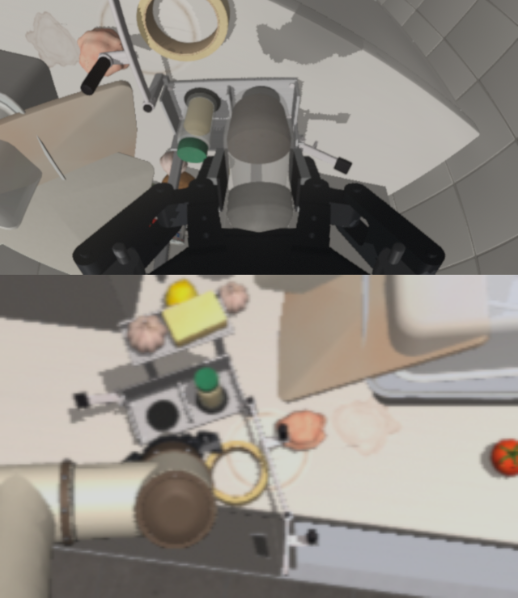

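```bash
python3 - <<'E'
from h import *
f=lambda u,v:(u/.809,v/.809+60)
for n,u,v,z in [('hinge',150,107,58),('FL wall top front',299,80,36),('FR',175,80,36),('jarcap',192,152,87+8),('tab',344,165,101),('lknob',93,84,101),('divider front',231,92,26)]:
    q=wplane(*f(u,v),z);print(n,q,w2loc(q))
p,R,_=now()
b=w2loc(p-19*R[:,2]); 
E
```

```text
hinge [534.981 -86.625  58.   ] [-41.845 -87.543  58.   ]
FL wall top front [442.325  57.945  36.   ] [-61.371  83.057  36.   ]
FR [502.267 -67.632  36.   ] [-62.853 -56.085  36.   ]
jarcap [544.061 -25.505  95.   ] [ -6.778 -36.667  95.   ]
tab [484.868 143.654 101.   ] [ 14.568 141.274 101.   ]
lknob [ 475.401 -138.104  101.   ] [-118.007 -107.526  101.   ]
divider front [501.58    0.349  26.   ] [-33.534   5.252  26.   ]
```

Emit:
send_rows([
  {"dx": 0.23,"dy": 0,"dz": 0.4,"ax": 0,"ay": 0,"az": 0,"claw": 36},
  {"dx": 0.23,"dy": 0.02,"dz": 0.4,"ax": 0,"ay": 0,"az": 0,"claw": 36},
  {"dx": 0.23,"dy": 0,"dz": 0.4,"ax": 0,"ay": 0,"az": 0,"claw": 36},
  {"dx": 0.23,"dy": 0,"dz": 0.39,"ax": 0,"ay": 0,"az": 0,"claw": 36},
  {"dx": -0.3,"dy": 0,"dz": 0.18,"ax": 0,"ay": 0,"az": 0,"claw": 36},
  {"dx": -0.31,"dy": 0,"dz": 0.18,"ax": 0,"ay": 0,"az": 0,"claw": 36},
  {"dx": -0.31,"dy": 0,"dz": 0.18,"ax": 0,"ay": 0,"az": 0,"claw": 36},
  {"dx": -0.31,"dy": 0,"dz": 0.18,"ax": 0,"ay": 0,"az": 0,"claw": 36},
  {"dx": -0.3,"dy": 0,"dz": 0.17,"ax": 0,"ay": 0,"az": 0,"claw": 36},
  {"dx": 0,"dy": 0,"dz": 0,"ax": 0,"ay": 0,"az": 0,"claw": 36},
])

```text
clock: 6.82
tool_pos: [523.0, 46.0, 50.7]
eef_rot: [-0.594, 2.558, 0.169]
wrist_force: [-0.5, 0.5, -0.9]
opening: 0.455
grasp_force: 29.7
```

```bash
python3 - <<'E'
from h import *
import cv2
p,R,s=now(); print(s['clock'],p,w2loc(p-19*R[:,2]),s['q'],s['wrist_force'],s['opening'],s['grasp_force']); print(Ro.from_matrix(R.T@Rt(YAW,.524)).as_rotvec())
a=capture('wrist'); cv2.imwrite('pics/w3.png',a)
shift(p+[0,0,-11])
E
```

```text
6.825 [523.047  45.964  50.711] [-3.713 36.627 67.142] [ 0.294  0.324 -0.593 -0.58  -0.16  -0.858] [-0.478  0.535 -0.879] 0.45462398638018775 29.70343640539795
[ 0.007  0.002 -0.001]
shift units [ 0.068 -0.008  0.165] mm [  1.   0. -11.]
```

View pics/w3.png

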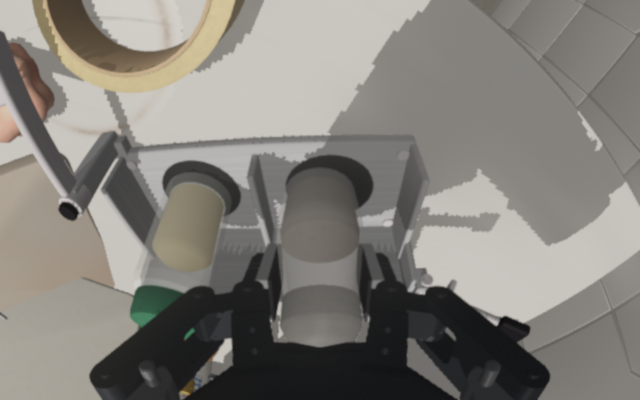

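The wrist view shows the shaker at u≈322 over its mat (290–372) and clear of the divider (255), with the jar undisturbed. Joint 5 is at its range limit, but the offset is small, so I'll lower it now.

Emit:
send_rows([
  {"dx": 0.05,"dy": 0.04,"dz": 0.09,"ax": 0,"ay": 0,"az": 0,"claw": 36},
  {"dx": 0.04,"dy": 0,"dz": 0.08,"ax": 0,"ay": 0,"az": 0,"claw": 36},
  {"dx": 0,"dy": 0,"dz": 0,"ax": 0,"ay": 0,"az": 0,"claw": 36},
])

```text
clock: 7.25
tool_pos: [523.2, 48.5, 42.8]
eef_rot: [-0.593, 2.551, 0.173]
wrist_force: [-5.5, 1.1, 17.6]
opening: 0.454
grasp_force: 30.6
```

```bash
python3 - <<'E'
from h import *
p,R,s=now(); print(s['clock'],p,w2loc(p-19*R[:,2]),s['q'],s['wrist_force'],s['opening'],s['grasp_force']); print(Ro.from_matrix(R.T@Rt(YAW,.524)).as_rotvec())
E
```

```text
7.25 [523.24   48.502  42.765] [-2.54  38.79  59.126] [ 0.28   0.34  -0.577 -0.653 -0.161 -0.773] [-5.522  1.092 17.641] 0.4541431133167251 30.56429309566738
[ 0.008  0.009 -0.001]
```

Touchdown: the base is at 8.2 mm. I'll release with a partial opening and back out along the tool axis.

Emit:
send_rows([
  {"dx": 0,"dy": 0,"dz": 0,"ax": 0,"ay": 0,"az": 0,"claw": 45},
  {"dx": 0,"dy": 0,"dz": 0,"ax": 0,"ay": 0,"az": 0,"claw": 54},
  {"dx": 0,"dy": 0,"dz": 0,"ax": 0,"ay": 0,"az": 0,"claw": 56},
  {"dx": 0,"dy": 0,"dz": 0,"ax": 0,"ay": 0,"az": 0,"claw": 56},
  {"dx": 0,"dy": 0,"dz": -0.2,"ax": 0,"ay": 0,"az": 0,"claw": 56},
  {"dx": 0,"dy": 0,"dz": -0.4,"ax": 0,"ay": 0,"az": 0,"claw": 56},
  {"dx": 0,"dy": 0,"dz": -0.5,"ax": 0,"ay": 0,"az": 0,"claw": 56},
  {"dx": 0,"dy": 0,"dz": -0.5,"ax": 0,"ay": 0,"az": 0,"claw": 56},
  {"dx": 0,"dy": 0,"dz": -0.5,"ax": 0,"ay": 0,"az": 0,"claw": 56},
  {"dx": 0,"dy": 0,"dz": 0,"ax": 0,"ay": 0,"az": 0,"claw": 56},
])

```text
clock: 8.5
tool_pos: [464.4, 19.5, 150.0]
eef_rot: [-0.597, 2.554, 0.173]
wrist_force: [0.4, -0.3, -0.0]
opening: 0.653
grasp_force: 0.0
```

```bash
python3 - <<'E'
from h import *
import cv2
p,R,s=now(); print(s['clock'],p,w2loc(p),s['q'],s['wrist_force'],s['opening'],s['grasp_force']); print(Ro.from_matrix(R.T@Rt(YAW,.524)).as_rotvec())
a=capture('wrist'); b=capture('top'); cv2.imwrite('pics/w4.png',np.vstack([cv2.resize(a,(512,320)),cv2.resize(b[130:260,200:400],(512,280))])); cv2.imwrite('pics/w4f.png',a);cv2.imwrite('pics/t4f.png',b)
E
```

```text
8.5 [464.362  19.453 150.002] [-58.536  38.794 150.002] [ 0.334  0.03  -0.729 -0.245 -0.296 -1.23 ] [ 0.442 -0.272 -0.014] 0.6533216531402899 0.0
[0.01  0.005 0.001]
```

View pics/w4.png

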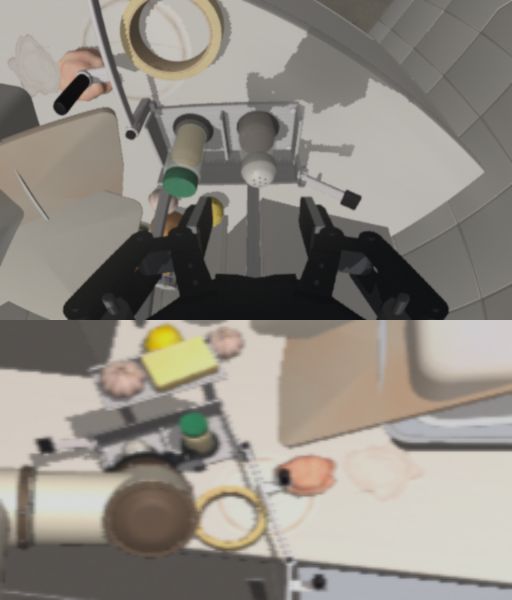

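The shaker stands in the left bay with the jar next to it upright, and the long knob's top is at about (60,105) in the wrist half. Now the long knob.

```bash
python3 - <<'E'
from h import *
import cv2
p,R,s=now()
w=cv2.imread('pics/w4f.png'); m=(w.max(2)<45).astype(np.uint8); n,l,st,c=cv2.connectedComponentsWithStats(m)
for i in range(1,n):
    x,y,ww,h,a=st[i]
    if a>60: print('w',st[i],c[i])
t=cv2.imread('pics/t4f.png'); m=(t.max(2)<60).astype(np.uint8); n,l,st,c=cv2.connectedComponentsWithStats(m)
for i in range(1,n):
    x,y,ww,h,a=st[i]
    if 6<a<200 and 200<x<350 and 150<y<280: print('t',st[i],c[i],plane('top',*c[i],95),w2loc(plane('top',*c[i],95)))
q=wplane(78,128,98);print(q,w2loc(q)); q=wplane(164,168,57);print('hinge',q,w2loc(q))
q=wplane(323,224,95);print('dometop',w2loc(q))
K=np.array([485.,-147,85]); T=K+19*R[:,2]; print('T',T); shift(T-90*R[:,2])
E
```

```text
w [ 68  93  43  50 990] [ 88.657 117.811]
w [427 245  21  16 197] [437.289 252.203]
w [   80   247   480   153 34563] [318.97  349.869]
t [215 186   6   5  22] [217.318 188.045] [490.15  151.828  95.   ] [ 22.91  146.287  95.   ]
t [242 187  42  13 129] [262.775 193.543] [490.861   6.585  95.   ] [-40.411  15.571  95.   ]
t [309 200   4   7  19] [310.526 202.842] [ 480.175 -146.01    95.   ] [-117.202 -116.725   95.   ]
t [207 234   4   2   7] [208.714 234.571] [339.214 146.839  95.   ] [-114.801  208.274   95.   ]
t [323 249   3   6  14] [324.  251.5] [ 333.804 -207.356   95.   ] [-275.632 -107.347   95.   ]
t [298 252   6   8  35] [300.429 255.457] [ 312.618 -139.074   95.   ] [-264.584  -36.713   95.   ]
[ 479.818 -141.636   98.   ] [-115.596 -112.641   98.   ]
hinge [536.02  -87.476  57.   ] [-41.287 -88.765  57.   ]
dometop [-17.79   41.359  95.   ]
T [ 493.475 -142.629   68.566]
shift units [ 1.318 -2.648 -0.759] mm [ -11. -183.   -2.]
```

Emit:
send_rows([
  {"dx": 0.22,"dy": -0.44,"dz": -0.13,"ax": 0,"ay": 0,"az": 0,"claw": 56},
  {"dx": 0.22,"dy": -0.44,"dz": -0.13,"ax": 0,"ay": 0,"az": 0,"claw": 56},
  {"dx": 0.22,"dy": -0.44,"dz": -0.13,"ax": 0,"ay": 0,"az": 0,"claw": 56},
  {"dx": 0.22,"dy": -0.44,"dz": -0.13,"ax": 0,"ay": 0,"az": 0,"claw": 50},
  {"dx": 0.22,"dy": -0.44,"dz": -0.13,"ax": 0,"ay": 0,"az": 0,"claw": 50},
  {"dx": 0.24,"dy": -0.42,"dz": -0.12,"ax": 0,"ay": 0,"az": 0,"claw": 50},
  {"dx": 0,"dy": 0,"dz": 0,"ax": 0,"ay": 0,"az": 0,"claw": 50},
])

```text
clock: 9.48
tool_pos: [451.6, -164.4, 144.9]
eef_rot: [-0.591, 2.561, 0.173]
wrist_force: [-0.4, 0.3, -0.0]
opening: 0.585
grasp_force: 0.0
```

```bash
python3 - <<'E'
from h import *
import cv2
p,R,s=now(); print(s['clock'],p,w2loc(p),s['q'],s['opening']); print(Ro.from_matrix(R.T@Rt(YAW,.524)).as_rotvec())
a=capture('wrist'); cv2.imwrite('pics/w5.png',a)
m=(a.max(2)<45).astype(np.uint8); n,l,st,c=cv2.connectedComponentsWithStats(m)
for i in range(1,n):
    if st[i][4]>60: print('w',st[i],c[i])
for z in (98,):
  for i in range(1,n):
    if 200<st[i][4]<3000: x,y,w,h,_=st[i]; print([wplane(x+w/2,y+h-6,98)],wplane(x+w/2,y+4,60))
shift(np.array([483,-146,85])+19*R[:,2])
E
```

```text
9.475 [ 451.621 -164.371  144.878] [-150.923 -120.637  144.878] [-0.29   0.142 -0.471 -0.605 -0.655 -0.396] 0.5850936566885051
[ 0.01  -0.001 -0.005]
w [   83   247   474   153 34507] [321.619 350.092]
shift units [-0.02   0.013  1.483] mm [ 40.  22. -76.]
```

```bash
python3 - <<'E'
from h import *
import cv2
a=cv2.imread('pics/w5.png')
for th in (60,75,90):
    m=(a.max(2)<th).astype(np.uint8); m[250:]=0; n,l,st,c=cv2.connectedComponentsWithStats(m)
    for i in range(1,n):
        if st[i][4]>150: print(th,st[i],c[i])
c=camera_info('wrist');E=np.array(c['extrinsics'])
for z in (60,80,101):
    q=E[:3,:3]@np.array([483,-146,z])+E[:3,3];r=np.arctan2(np.hypot(*q[:2]),q[2]);print(z,q[:2]/np.hypot(*q[:2])*r*c['K'][0,0]+[c['K'][0,2],c['K'][1,2]])
for v in (180,195,210,225): print(v,a[v,280:360:3].max(1).tolist())
E
```

```text
60 [311 185  19  53 868] [320.035 211.658]
60 [368 211  40  19 185] [387.908 217.097]
75 [334   0  34  15 167] [352.479   4.012]
75 [367  49  15  14 163] [374.16   55.258]
75 [ 12  59  12  40 342] [17.155 78.325]
75 [311 185  20  53 941] [319.874 211.475]
75 [368 211  41  21 299] [388.137 217.866]
90 [333   0  37  16 207] [353.42    4.585]
90 [473   0  53  23 647] [499.824   7.675]
90 [367  48  15  15 177] [374.153  55.22 ]
90 [  2  55  23  50 691] [13.74  76.006]
90 [ 136  172   39   76 1692] [159.446 214.495]
90 [310 184  21  55 991] [319.997 211.705]
90 [  0 196  28  20 340] [ 11.621 206.271]
90 [430 209  38  27 350] [444.423 219.789]
90 [368 210  41  23 438] [387.42  218.658]
60 [321.045 188.364]
80 [321.428 207.805]
101 [321.873 230.704]
180 [197, 198, 197, 197, 197, 193, 188, 190, 194, 194, 169, 144, 129, 124, 122, 120, 167, 179, 179, 178, 178, 177, 178, 177, 175, 179, 184]
195 [195, 197, 197, 197, 197, 193, 187, 179, 177, 183, 124, 51, 50, 50, 49, 48, 61, 177, 183, 182, 158, 105, 103, 103, 154, 188, 150]
210 [128, 130, 133, 144, 155, 158, 155, 150, 146, 185, 105, 50, 50, 49, 49, 48, 48, 171, 186, 186, 168, 105, 104, 119, 185, 169, 122]
225 [151, 148, 146, 146, 145, 146, 178, 186, 186, 185, 84, 50, 49, 48, 48, 47, 47, 131, 186, 186, 183, 111, 110, 178, 178, 93, 144]
```

The predicted post lands on the observed one (u 320, v 185–238), so I'll descend and grip.

Emit:
send_rows([
  {"dx": 0,"dy": 0,"dz": 0.38,"ax": 0,"ay": 0,"az": 0,"claw": 50},
  {"dx": 0,"dy": 0,"dz": 0.38,"ax": 0,"ay": 0,"az": 0,"claw": 50},
  {"dx": 0,"dy": 0,"dz": 0.38,"ax": 0,"ay": 0,"az": 0,"claw": 50},
  {"dx": 0,"dy": 0,"dz": 0.32,"ax": 0,"ay": 0,"az": 0,"claw": 50},
  {"dx": 0,"dy": 0,"dz": 0,"ax": 0,"ay": 0,"az": 0,"claw": 8},
  {"dx": 0,"dy": 0,"dz": 0,"ax": 0,"ay": 0,"az": 0,"claw": 8},
  {"dx": 0,"dy": 0,"dz": 0,"ax": 0,"ay": 0,"az": 0,"claw": 8},
  {"dx": 0,"dy": 0,"dz": 0,"ax": 0,"ay": 0,"az": 0,"claw": 8},
  {"dx": 0,"dy": 0,"dz": 0,"ax": 0,"ay": 0,"az": 0,"claw": 8},
  {"dx": 0,"dy": 0,"dz": 0,"ax": 0,"ay": 0,"az": 0,"claw": 8},
], squeeze=20)

```text
clock: 10.78
tool_pos: [490.3, -142.2, 71.0]
eef_rot: [-0.597, 2.558, 0.173]
wrist_force: [1.0, 1.7, -3.1]
opening: 0.176
grasp_force: 21.0
```

```bash
python3 - <<'E'
from h import *
p,R,s=now(); g=p-19*R[:,2]; print(s['clock'],p,w2loc(g),s['q'],s['opening'],s['grasp_force'],s['wrist_force'])
H=np.array([534.5,-89,0])
r0=(g-H)[:2]; print('radius',np.hypot(*r0))
# arc cw; 8 waypoints to home
L=lambda v:Ro.from_euler('z',v)
prev=g.copy()
u=np.array([*r0,0]); a0=np.arctan2(u[1],u[0]); ah=np.arctan2(*(loc2w((-75,-22,0))-loc2w((-45,-92,0)))[[1,0]]); print('delta',(a0%(2*np.pi))-(ah%(2*np.pi)))
D=(a0%(2*np.pi))-(ah%(2*np.pi))
for k in range(1,13):
    q=Ro.from_rotvec([0,0,-D*k/12]).apply(u)/np.hypot(*r0)*76.2+H; q[2]=g[2]; print(k,R.T@(q-prev)/60, w2loc(q)); prev=q
E
```

```text
10.775 [ 490.278 -142.204   70.95 ] [-115.986 -117.956   87.386] [-0.245  0.305 -0.463 -0.744 -0.512 -0.262] 0.1757161626182077 21.018584668636322 [ 0.972  1.657 -3.085]
radius 78.04937776055986
delta 1.5395933659807408
1 [ 0.018  0.166 -0.009] [-117.24  -107.975   87.386]
2 [ 0.025  0.16  -0.013] [-119.001  -98.365   87.386]
3 [ 0.007  0.163 -0.003] [-119.518  -88.609   87.386]
4 [-0.011  0.162  0.008] [-118.783  -78.867   87.386]
5 [-0.028  0.159  0.018] [-116.807  -69.3     87.386]
6 [-0.046  0.154  0.028] [-113.623  -60.063   87.386]
7 [-0.063  0.146  0.038] [-109.283  -51.31    87.386]
8 [-0.078  0.135  0.047] [-103.859  -43.184   87.386]
9 [-0.093  0.122  0.055] [-97.441 -35.819  87.386]
10 [-0.105  0.107  0.062] [-90.132 -29.336  87.386]
11 [-0.116  0.091  0.068] [-82.054 -23.841  87.386]
12 [-0.126  0.073  0.074] [-73.34  -19.425  87.386]
```

Gripped (opening ~15 mm). Sweeping the arc, with a short over-push at the end.

Emit:
send_rows([
  {"dx": 0.02,"dy": 0.165,"dz": -0.01,"ax": 0,"ay": 0,"az": 0,"claw": 8},
  {"dx": 0.02,"dy": 0.16,"dz": -0.01,"ax": 0,"ay": 0,"az": 0,"claw": 8},
  {"dx": 0.01,"dy": 0.16,"dz": -0.005,"ax": 0,"ay": 0,"az": 0,"claw": 8},
  {"dx": -0.01,"dy": 0.16,"dz": 0.01,"ax": 0,"ay": 0,"az": 0,"claw": 8},
  {"dx": -0.03,"dy": 0.16,"dz": 0.02,"ax": 0,"ay": 0,"az": 0,"claw": 8},
  {"dx": -0.045,"dy": 0.155,"dz": 0.03,"ax": 0,"ay": 0,"az": 0,"claw": 8},
  {"dx": -0.063,"dy": 0.145,"dz": 0.038,"ax": 0,"ay": 0,"az": 0,"claw": 8},
  {"dx": -0.078,"dy": 0.135,"dz": 0.047,"ax": 0,"ay": 0,"az": 0,"claw": 8},
  {"dx": -0.093,"dy": 0.122,"dz": 0.055,"ax": 0,"ay": 0,"az": 0,"claw": 8},
  {"dx": -0.105,"dy": 0.107,"dz": 0.062,"ax": 0,"ay": 0,"az": 0,"claw": 8},
  {"dx": -0.116,"dy": 0.091,"dz": 0.068,"ax": 0,"ay": 0,"az": 0,"claw": 8},
  {"dx": -0.126,"dy": 0.073,"dz": 0.074,"ax": 0,"ay": 0,"az": 0,"claw": 8},
  {"dx": 0,"dy": 0,"dz": 0,"ax": 0,"ay": 0,"az": 0,"claw": 8},
])

```text
clock: 12.4
tool_pos: [485.8, -36.3, 70.6]
eef_rot: [-0.599, 2.558, 0.169]
wrist_force: [-1.1, -10.0, 6.7]
opening: 0.178
grasp_force: 23.5
```

```bash
python3 - <<'E'
from h import *
import cv2
p,R,s=now(); g=p-19*R[:,2]; print(s['clock'],p,w2loc(g),s['q'],s['opening'],s['grasp_force'],s['wrist_force']); print(Ro.from_matrix(R.T@Rt(YAW,.524)).as_rotvec())
cv2.imwrite('pics/w6.png',capture('wrist'));cv2.imwrite('pics/t6.png',capture('top'));cv2.imwrite('pics/s6.png',capture('scene'))
E
```

```text
12.4 [485.775 -36.281  70.613] [-73.376 -20.82   87.054] [ 0.054  0.246 -0.585 -0.692 -0.324 -0.55 ] 0.17793764945546858 23.505138158798218 [ -1.145 -10.036   6.681]
[0.008 0.001 0.002]
```

Emit:
send_rows([
  {"dx": -0.06,"dy": 0,"dz": 0.035,"ax": 0,"ay": 0,"az": 0,"claw": 8},
  {"dx": -0.05,"dy": 0,"dz": 0.03,"ax": 0,"ay": 0,"az": 0,"claw": 8},
  {"dx": 0,"dy": 0,"dz": 0,"ax": 0,"ay": 0,"az": 0,"claw": 8},
  {"dx": 0,"dy": 0,"dz": 0,"ax": 0,"ay": 0,"az": 0,"claw": 8},
])

```text
clock: 13.05
tool_pos: [488.1, -34.9, 69.3]
eef_rot: [-0.599, 2.564, 0.169]
wrist_force: [-15.3, -20.8, 18.3]
opening: 0.181
grasp_force: 26.9
```

```bash
python3 - <<'E'
from h import *
import cv2
p,R,s=now(); g=p-19*R[:,2]; f=np.array(s['wrist_force']);print(s['clock'],p,w2loc(g),s['grasp_force'],f,Ro.from_euler('z',-YAW).apply(f))
a=capture('wrist');cv2.imwrite('pics/w6.png',a)
t=capture('top');cv2.imwrite('pics/t6.png',t);cv2.imwrite('pics/s6.png',capture('scene'))
for nm,im,th in (('w',a,60),('t',t,60)):
    m=(im.max(2)<th).astype(np.uint8)
    n,l,st,c=cv2.connectedComponentsWithStats(m)
    for i in range(1,n):
        if nm=='w' and 100<st[i][4]<3000 or nm=='t' and 6<st[i][4]<80 and 190<st[i][0]<330 and 160<st[i][1]<280:
            print(nm,st[i],c[i]); 
            if nm=='t': print(w2loc(plane('top',*c[i],85)))
            else: print(w2loc(wplane(*c[i],80)))
E
```

```text
13.05 [488.089 -34.914  69.289] [-70.598 -20.639  85.786] 26.89613163471222 [-15.341 -20.777  18.286] [-22.923 -11.898  18.286]
w [267 213  35  24 244] [282.586 220.332]
[-106.813  -35.787   80.   ]
w [ 549  221   41   65 1219] [569.107 253.358]
[-67.261 136.6    80.   ]
w [200 253  16  11 132] [207.841 257.538]
[-77.347 -74.834  80.   ]
w [503 318  29  20 345] [517.449 327.62 ]
[ 85.782 190.358  80.   ]
t [282 194  15   6  47] [289.468 196.383]
[-72.625 -61.305  85.   ]
t [240 205   4   3   8] [241.625 205.75 ]
[-54.408  89.812  85.   ]
t [298 252   6   8  36] [300.5 255.5]
[-262.739  -37.054   85.   ]
```

The bar resists with about 23 N, so it's against its stop. The short knob shows at local (-67,137), matching the prediction. Releasing and retreating.

Emit:
send_rows([
  {"dx": 0.06,"dy": 0,"dz": -0.035,"ax": 0,"ay": 0,"az": 0,"claw": 8},
  {"dx": 0,"dy": 0,"dz": 0,"ax": 0,"ay": 0,"az": 0,"claw": 30},
  {"dx": 0,"dy": 0,"dz": 0,"ax": 0,"ay": 0,"az": 0,"claw": 45},
  {"dx": 0,"dy": 0,"dz": 0,"ax": 0,"ay": 0,"az": 0,"claw": 45},
  {"dx": 0,"dy": 0,"dz": -0.3,"ax": 0,"ay": 0,"az": 0,"claw": 45},
  {"dx": 0,"dy": 0,"dz": -0.5,"ax": 0,"ay": 0,"az": 0,"claw": 45},
  {"dx": 0,"dy": 0,"dz": -0.5,"ax": 0,"ay": 0,"az": 0,"claw": 45},
  {"dx": 0,"dy": 0,"dz": 0,"ax": 0,"ay": 0,"az": 0,"claw": 45},
])

```text
clock: 14.2
tool_pos: [453.9, -51.4, 139.6]
eef_rot: [-0.598, 2.555, 0.172]
wrist_force: [-0.1, 0.1, -0.1]
opening: 0.526
grasp_force: 0.0
```

```bash
python3 - <<'E'
from h import *
import cv2
p,R,s=now(); print(s['clock'],p,w2loc(p),s['q'],s['wrist_force'])
a=capture('wrist');cv2.imwrite('pics/w7.png',a);t=capture('top');cv2.imwrite('pics/t7.png',t)
m=(a.max(2)<60).astype(np.uint8);n,l,st,c=cv2.connectedComponentsWithStats(m)
for i in range(1,n):
    if 100<st[i][4]<3000: print(st[i],c[i],w2loc(wplane(*c[i],80)))
K=loc2w((-67,137,87)); T=K+19*R[:,2]; print(K,T)
shift(T-85*R[:,2])
E
```

```text
14.2 [453.861 -51.403 139.586] [-99.166 -20.198 139.586] [ 0.065  0.063 -0.628 -0.497 -0.435 -0.769] [-0.109  0.146 -0.066]
[ 279  177   50   57 1230] [314.755 203.552] [-76.007 -23.442  80.   ]
[469 268  21  18 233] [478.966 276.494] [ 52.567 162.16   80.   ]
[413.517 103.897  87.   ] [422.035 108.277  70.591]
shift units [-0.034  2.609 -0.071] mm [-70. 140.   6.]
```

Emit:
send_rows([
  {"dx": 0,"dy": 0.44,"dz": -0.01,"ax": 0,"ay": 0,"az": 0,"claw": 45},
  {"dx": -0.01,"dy": 0.44,"dz": -0.01,"ax": 0,"ay": 0,"az": 0,"claw": 45},
  {"dx": -0.01,"dy": 0.44,"dz": -0.01,"ax": 0,"ay": 0,"az": 0,"claw": 45},
  {"dx": -0.01,"dy": 0.44,"dz": -0.01,"ax": 0,"ay": 0,"az": 0,"claw": 45},
  {"dx": 0,"dy": 0.44,"dz": -0.01,"ax": 0,"ay": 0,"az": 0,"claw": 45},
  {"dx": 0,"dy": 0.41,"dz": -0.01,"ax": 0,"ay": 0,"az": 0,"claw": 45},
  {"dx": 0,"dy": 0,"dz": 0,"ax": 0,"ay": 0,"az": 0,"claw": 45},
])

```text
clock: 15.18
tool_pos: [388.5, 78.2, 158.9]
eef_rot: [-0.612, 2.575, 0.193]
wrist_force: [-0.2, -1.0, 0.5]
opening: 0.525
grasp_force: 0.0
```

```bash
cat >> h.py <<'E'
def blobs(a,th=60,lo=100,z=80):
    import cv2
    m=(a.max(2)<th).astype(np.uint8);m[260:]=0;n,l,st,c=cv2.connectedComponentsWithStats(m)
    for i in range(1,n):
        if lo<st[i][4]<3000: print(st[i],c[i],w2loc(wplane(*c[i],z)))
def wproj(p):
    c=camera_info('wrist');E=np.array(c['extrinsics']);q=E[:3,:3]@np.array(p)+E[:3,3];r=np.arctan2(np.hypot(*q[:2]),q[2]);return q[:2]/np.hypot(*q[:2])*r*c['K'][0,0]+[c['K'][0,2],c['K'][1,2]]
E
python3 - <<'E'
from h import *
import cv2
p,R,s=now(); print(s['clock'],p,w2loc(p),s['q'],s['wrist_force']); print(Ro.from_matrix(R.T@Rt(YAW,.524)).as_rotvec())
a=capture('wrist');cv2.imwrite('pics/w8.png',a);blobs(a)
for z in (58,80,101): print(wproj(loc2w((-67,137,z))))
K=loc2w((-67,137,87)); shift(K+19*R[:,2])
E
```

```text
15.175 [388.47   78.162 158.885] [-100.82   124.924  158.885] [ 0.632 -0.153 -1.067  0.356 -0.16  -2.073] [-0.227 -1.018  0.475]
[ 0.03  -0.016  0.003]
[128 168  30  46 749] [142.586 191.043] [-74.615 -21.152  80.   ]
[326 170  21  49 785] [335.578 193.948] [-69.041 138.18   80.   ]
[332.377 176.339]
[333.911 195.791]
[335.523 216.798]
shift units [0.062 0.176 1.637] mm [ 34.  31. -87.]
```

Joints 3 and 5 are at their limits with the leaning hand this close in. No shelf is over this side, so I'll turn the tool vertical.

Emit:
send_rows([
  {"dx": 0,"dy": 0,"dz": 0,"ax": 0,"ay": 0.87,"az": 0,"claw": 45},
  {"dx": 0,"dy": 0,"dz": 0,"ax": 0,"ay": 0.87,"az": 0,"claw": 45},
  {"dx": 0,"dy": 0,"dz": 0,"ax": 0,"ay": 0.87,"az": 0,"claw": 45},
  {"dx": 0,"dy": 0,"dz": 0,"ax": 0,"ay": 0.88,"az": 0,"claw": 45},
  {"dx": 0,"dy": 0,"dz": 0,"ax": 0,"ay": 0,"az": 0,"claw": 45},
])

```text
clock: 15.85
tool_pos: [389.3, 77.5, 156.9]
eef_rot: [0.724, -3.032, -0.033]
wrist_force: [-0.9, 0.1, -0.4]
opening: 0.526
grasp_force: 0.0
```

```bash
python3 - <<'E'
from h import *
import cv2
p,R,s=now(); print(s['clock'],p,w2loc(p),s['q'],s['wrist_force']);turn(Rt(YAW,0.0))
a=capture('wrist');cv2.imwrite('pics/w9.png',a);blobs(a)
for z in (58,80,101): print(wproj(loc2w((-67,137,z))))
K=loc2w((-67,137,70)); shift(K,Rt(YAW,0.0))
E
```

```text
15.85 [389.333  77.452 156.94 ] [-100.358  123.907  156.94 ] [ 0.587  0.083 -0.595 -0.036 -0.909 -1.667] [-0.877  0.066 -0.442]
turn units [ 0.176 -0.126  0.084]
[346   0  41  21 223] [369.188   5.359] [-254.915  158.494   80.   ]
[340  26  30  28 261] [355.467  39.402] [-227.742  148.67    80.   ]
[133 224  32  30 408] [151.042 236.924] [-75.778 -18.584  80.   ]
[327 233  21  27 416] [336.159 246.678] [-71.105 138.562  80.   ]
[332.253 239.849]
[334.025 251.315]
[335.993 264.094]
shift units [-0.582  0.22   1.447] mm [ 26.  27. -87.]
```

Emit:
send_rows([
  {"dx": 0,"dy": 0,"dz": 0,"ax": 0.18,"ay": -0.13,"az": 0.08,"claw": 45},
  {"dx": -0.29,"dy": 0.12,"dz": 0,"ax": 0,"ay": 0,"az": 0,"claw": 45},
  {"dx": -0.29,"dy": 0.12,"dz": 0,"ax": 0,"ay": 0,"az": 0,"claw": 45},
  {"dx": 0,"dy": 0,"dz": 0.36,"ax": 0,"ay": 0,"az": 0,"claw": 45},
  {"dx": 0,"dy": 0,"dz": 0.36,"ax": 0,"ay": 0,"az": 0,"claw": 45},
  {"dx": 0,"dy": 0,"dz": 0.36,"ax": 0,"ay": 0,"az": 0,"claw": 45},
  {"dx": 0,"dy": 0,"dz": 0.36,"ax": 0,"ay": 0,"az": 0,"claw": 45},
  {"dx": 0,"dy": 0,"dz": 0,"ax": 0,"ay": 0,"az": 0,"claw": 8},
  {"dx": 0,"dy": 0,"dz": 0,"ax": 0,"ay": 0,"az": 0,"claw": 8},
  {"dx": 0,"dy": 0,"dz": 0,"ax": 0,"ay": 0,"az": 0,"claw": 8},
  {"dx": 0,"dy": 0,"dz": 0,"ax": 0,"ay": 0,"az": 0,"claw": 8},
  {"dx": 0,"dy": 0,"dz": 0,"ax": 0,"ay": 0,"az": 0,"claw": 8},
], squeeze=20)

```text
clock: 17.4
tool_pos: [413.2, 106.2, 72.6]
eef_rot: [-0.712, 3.055, 0.001]
wrist_force: [-4.0, 6.1, -4.1]
opening: 0.183
grasp_force: 22.1
```

```bash
python3 - <<'E'
from h import *
p,R,s=now(); g=p; print(s['clock'],p,w2loc(g),s['q'],s['opening'],s['grasp_force'],s['wrist_force'])
H=loc2w((-44,93,0)); u=g-H; u[2]=0; r=np.hypot(*u[:2]); print('r',r)
a0=np.arctan2(u[1],u[0])-YAW; D=a0-np.pi/4; print('D',D)
prev=g.copy(); N=8
for k in range(1,N+1):
    q=Ro.from_rotvec([0,0,-D*k/N]).apply(u)/r*51+H; q[2]=g[2]; print(k,R.T@(q-prev)/60,w2loc(q)); prev=q
E
```

```text
17.4 [413.153 106.211  72.604] [-66.307 139.238  72.604] [ 0.636  0.252 -0.676  0.002 -0.639 -1.751] 0.18310469149158887 22.058900892734528 [-3.97   6.118 -4.093]
r 51.33748234245836
D 1.2349065293839723
1 [-0.125  0.042  0.001] [-58.835 141.795  72.604]
2 [-0.128  0.028  0.001] [-51.156 143.495  72.604]
3 [-0.131  0.008  0.001] [-43.307 143.995  72.604]
4 [-0.131 -0.012  0.001] [-35.475 143.282  72.604]
5 [-0.127 -0.032  0.001] [-27.845 141.374  72.604]
6 [-0.121 -0.051  0.001] [-20.6   138.315  72.604]
7 [-0.111 -0.069  0.001] [-13.911 134.178  72.604]
8 [-0.099 -0.085  0.   ] [ -7.938 129.062  72.604]
```

Emit:
send_rows([
  {"dx": -0.125,"dy": 0.042,"dz": 0,"ax": 0,"ay": 0,"az": 0,"claw": 8},
  {"dx": -0.13,"dy": 0.028,"dz": 0,"ax": 0,"ay": 0,"az": 0,"claw": 8},
  {"dx": -0.13,"dy": 0.008,"dz": 0,"ax": 0,"ay": 0,"az": 0,"claw": 8},
  {"dx": -0.13,"dy": -0.012,"dz": 0,"ax": 0,"ay": 0,"az": 0,"claw": 8},
  {"dx": -0.127,"dy": -0.032,"dz": 0,"ax": 0,"ay": 0,"az": 0,"claw": 8},
  {"dx": -0.12,"dy": -0.05,"dz": 0,"ax": 0,"ay": 0,"az": 0,"claw": 8},
  {"dx": -0.11,"dy": -0.07,"dz": 0,"ax": 0,"ay": 0,"az": 0,"claw": 8},
  {"dx": -0.1,"dy": -0.085,"dz": 0,"ax": 0,"ay": 0,"az": 0,"claw": 8},
  {"dx": -0.02,"dy": -0.03,"dz": 0,"ax": 0,"ay": 0,"az": 0,"claw": 8},
  {"dx": 0,"dy": 0,"dz": 0,"ax": 0,"ay": 0,"az": 0,"claw": 8},
  {"dx": 0,"dy": 0,"dz": 0,"ax": 0,"ay": 0,"az": 0,"claw": 8},
])

```text
clock: 18.77
tool_pos: [472.8, 125.6, 72.9]
eef_rot: [-0.708, 3.051, 0.01]
wrist_force: [-7.8, 19.6, -6.4]
opening: 0.176
grasp_force: 21.5
```

```bash
python3 - <<'E'
from h import *
p,R,s=now(); f=np.array(s['wrist_force']);print(s['clock'],p,w2loc(p),s['q'],s['opening'],s['grasp_force'],Ro.from_euler('z',-YAW).apply(f))
E
```

```text
18.775 [472.815 125.635  72.944] [ -4.189 130.404  72.944] [ 0.591  0.339 -0.531 -0.004 -0.69  -1.703] 0.17639485272140118 21.526608020067215 [ 1.673 21.028 -6.374]
```

The bar resists with about 21 N at its stop. Release, lift and check.

Emit:
send_rows([
  {"dx": 0,"dy": 0.05,"dz": 0,"ax": 0,"ay": 0,"az": 0,"claw": 8},
  {"dx": 0,"dy": 0,"dz": 0,"ax": 0,"ay": 0,"az": 0,"claw": 25},
  {"dx": 0,"dy": 0,"dz": 0,"ax": 0,"ay": 0,"az": 0,"claw": 32},
  {"dx": 0,"dy": 0,"dz": 0,"ax": 0,"ay": 0,"az": 0,"claw": 32},
  {"dx": 0,"dy": 0,"dz": -0.4,"ax": 0,"ay": 0,"az": 0,"claw": 32},
  {"dx": 0,"dy": 0,"dz": -0.5,"ax": 0,"ay": 0,"az": 0,"claw": 32},
  {"dx": 0.2,"dy": 0,"dz": -0.5,"ax": 0,"ay": 0,"az": 0,"claw": 0},
  {"dx": 0.3,"dy": 0,"dz": 0,"ax": 0,"ay": 0,"az": 0,"claw": 0},
  {"dx": 0.2,"dy": 0,"dz": 0,"ax": 0,"ay": 0,"az": 0,"claw": 0},
  {"dx": 0,"dy": 0,"dz": 0,"ax": 0,"ay": 0,"az": 0,"claw": 0},
])

```text
clock: 20.02
tool_pos: [432.2, 104.2, 156.4]
eef_rot: [-0.712, 3.056, -0.002]
wrist_force: [-0.4, -0.5, 0.0]
opening: 0.0
grasp_force: 0.0
```

```bash
python3 - <<'E'
from h import *
import cv2
p,R,s=now(); print(s['clock'],p,w2loc(p),s['q'],s['wrist_force'])
a=capture('wrist');cv2.imwrite('pics/w10.png',a);blobs(a,60,60,80)
print('pred sknob',wproj(loc2w((-9,128,80))),'pred lknob',wproj(loc2w((-75,-22,80))),'tab', [wproj(loc2w((24,146,100)))])
E
```

```text
20.025 [432.183 104.178 156.366] [-50.117 129.032 156.366] [ 0.606  0.152 -0.529  0.003 -0.887 -1.721] [-0.386 -0.503  0.017]
[ 303    0   98   42 2507] [352.077  14.482] [-190.821  150.285   80.   ]
[284  25  90  42 166] [336.283  48.849] [-164.971  139.337   80.   ]
[119 167  37  29 584] [136.512 180.425] [-71.804 -23.221  80.   ]
[155 208  35  39 204] [180.75  224.946] [-33.268  13.846  80.   ]
[245 212  15  35 264] [253.345 231.   ] [-29.613  76.292  80.   ]
[315 231  16  29 254] [321.146 242.126] [-20.661 129.486  80.   ]
[141 246  11  14  63] [146.508 253.968] [ -3.337 -27.856  80.   ]
[292 253  13   7  73] [298.877 256.329] [ -7.755 111.698  80.   ]
[335 254  12   6  62] [339.774 256.742] [ -7.514 144.494  80.   ]
pred sknob [319.212 255.133] pred lknob [137.131 176.655] tab [array([341.709, 302.966])]
```

View pics/w10.png

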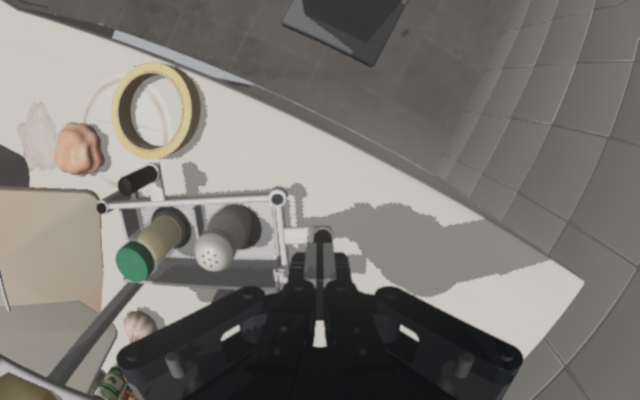

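The wrist view shows the long bar straight across the front (102,207)–(278,198), with the short bar running along the end from (278,198). The shaker (215,250) and jar (135,260) are upright in their bays. Now I'll press the catch tab with shut fingers.

Emit:
send_rows([
  {"dx": -0.42,"dy": 0.12,"dz": 0,"ax": 0,"ay": 0,"az": 0,"claw": 0},
  {"dx": -0.42,"dy": 0.12,"dz": 0,"ax": 0,"ay": 0,"az": 0,"claw": 0},
  {"dx": -0.42,"dy": 0.12,"dz": 0,"ax": 0,"ay": 0,"az": 0,"claw": 0},
  {"dx": 0,"dy": 0,"dz": 0.3,"ax": 0,"ay": 0,"az": 0,"claw": 0},
  {"dx": 0,"dy": 0,"dz": 0.3,"ax": 0,"ay": 0,"az": 0,"claw": 0},
  {"dx": 0,"dy": 0,"dz": 0.2,"ax": 0,"ay": 0,"az": 0,"claw": 0},
  {"dx": 0,"dy": 0,"dz": 0.2,"ax": 0,"ay": 0,"az": 0,"claw": 0},
  {"dx": 0,"dy": 0,"dz": 0,"ax": 0,"ay": 0,"az": 0,"claw": 0},
])

```text
clock: 21.08
tool_pos: [491.0, 157.3, 95.8]
eef_rot: [-0.713, 3.057, -0.003]
wrist_force: [0.2, -0.3, 1.1]
opening: 0.001
grasp_force: 0.0
```

```bash
python3 - <<'E'
from h import *
p,R,s=now(); print(s['clock'],p,w2loc(p),s['q'],s['wrist_force'])
E
```

```text
21.075 [490.999 157.307  95.784] [ 26.085 150.832  95.784] [ 0.627  0.346 -0.442  0.004 -0.781 -1.742] [ 0.238 -0.332  1.053]
```

Contact at about 1 N. Press down until it stops.

Emit:
send_rows([
  {"dx": 0,"dy": 0,"dz": 0.1,"ax": 0,"ay": 0,"az": 0,"claw": 0},
  {"dx": 0,"dy": 0,"dz": 0.1,"ax": 0,"ay": 0,"az": 0,"claw": 0},
  {"dx": 0,"dy": 0,"dz": 0.1,"ax": 0,"ay": 0,"az": 0,"claw": 0},
  {"dx": 0,"dy": 0,"dz": 0.1,"ax": 0,"ay": 0,"az": 0,"claw": 0},
  {"dx": 0,"dy": 0,"dz": 0.05,"ax": 0,"ay": 0,"az": 0,"claw": 0},
  {"dx": 0,"dy": 0,"dz": 0,"ax": 0,"ay": 0,"az": 0,"claw": 0},
])

```text
clock: 21.82
tool_pos: [491.3, 157.4, 69.3]
eef_rot: [-0.712, 3.056, -0.002]
wrist_force: [0.0, 0.5, -0.9]
opening: 0.002
grasp_force: 0.0
```

Emit:
send_rows([
  {"dx": 0,"dy": 0,"dz": 0.04,"ax": 0,"ay": 0,"az": 0,"claw": 0},
  {"dx": 0,"dy": 0,"dz": 0.04,"ax": 0,"ay": 0,"az": 0,"claw": 0},
  {"dx": 0,"dy": 0,"dz": 0,"ax": 0,"ay": 0,"az": 0,"claw": 0},
])

```text
clock: 22.2
tool_pos: [491.8, 157.7, 67.1]
eef_rot: [-0.714, 3.054, -0.002]
wrist_force: [-5.3, -0.8, 14.1]
opening: 0.002
grasp_force: 7.2
```

```bash
python3 - <<'E'
from h import *
import cv2
p,R,s=now(); print(s['clock'],p,w2loc(p),s['wrist_force'])
a=capture('wrist');blobs(a,60,60,66);cv2.imwrite('pics/w11.png',a)
t=capture('top');cv2.imwrite('pics/t11.png',t)
print(wproj(loc2w((26,152,66))))
m=(t.max(2)<60).astype(np.uint8);n,l,st,c=cv2.connectedComponentsWithStats(m)
for i in range(1,n):
    if 6<st[i][4]<300 and 190<st[i][0]<330 and 160<st[i][1]<230: print(st[i],c[i],w2loc(plane('top',*c[i],66)))
E
```

```text
22.2 [491.792 157.746  67.114] [ 26.99  150.878  67.114] [-5.29  -0.757 14.076]
[279   0 114  41 361] [339.762  20.596] [-89.769 158.789  66.   ]
[333   0  40  14 326] [355.801   4.672] [-98.043 166.119  66.   ]
[   0   81   58   30 1389] [26.901 94.582] [-75.27  -40.233  66.   ]
[  2 145   8  13  85] [  5.671 150.859] [-40.381 -77.545  66.   ]
[ 161  145   42   65 1496] [184.18 182.68] [-13.344  80.748  66.   ]
[ 34 150  22  24 356] [ 44.663 161.135] [-29.624 -27.091  66.   ]
[ 76 152  27  12 183] [ 89.486 157.361] [-29.439  17.543  66.   ]
[ 250  161   46   56 1477] [274.622 188.848] [ -9.981 128.191  66.   ]
[ 13 188  32  54 753] [ 32.054 210.919] [  5.239 -55.873  66.   ]
[128 216   8  13  67] [131.478 222.06 ] [ 9.637 41.924 66.   ]
[310 231  38  29 723] [330.219 242.599] [ 18.678 155.549  66.   ]
[292 253  13   7  73] [298.959 256.466] [ 26.974 139.284  66.   ]
[323.187 255.043]
[271 188   7   6  11] [273.727 190.909] [-32.265 -19.614  66.   ]
[215 193   5   3  10] [216.9 194.3] [ 14.806 156.277  66.   ]
[248 195   6   7  10] [249.9 198.1] [-31.308  59.453  66.   ]
[224 197   5   7  19] [226. 200.] [-13.137 133.474  66.   ]
[276 199   4   6  18] [277.5   201.667] [-70.871 -20.627  66.   ]
```

The catch is at its stop: tip at 67 mm with 14 N, against 68 expected fully down. One small extra press, then lift clear.

Emit:
send_rows([
  {"dx": 0,"dy": 0,"dz": 0.03,"ax": 0,"ay": 0,"az": 0,"claw": 0},
  {"dx": 0,"dy": 0,"dz": 0,"ax": 0,"ay": 0,"az": 0,"claw": 0},
  {"dx": 0,"dy": 0,"dz": -0.3,"ax": 0,"ay": 0,"az": 0,"claw": 0},
  {"dx": 0,"dy": 0,"dz": -0.6,"ax": 0,"ay": 0,"az": 0,"claw": 0},
  {"dx": 0,"dy": 0,"dz": -0.7,"ax": 0,"ay": 0,"az": 0,"claw": 0},
  {"dx": 0.5,"dy": 0,"dz": -0.3,"ax": 0,"ay": 0,"az": 0,"claw": 0},
  {"dx": 0.5,"dy": 0,"dz": 0,"ax": 0,"ay": 0,"az": 0,"claw": 0},
  {"dx": 0.5,"dy": 0,"dz": 0,"ax": 0,"ay": 0,"az": 0,"claw": 0},
  {"dx": 0,"dy": 0,"dz": 0,"ax": 0,"ay": 0,"az": 0,"claw": 0},
  {"dx": 0,"dy": 0,"dz": 0,"ax": 0,"ay": 0,"az": 0,"claw": 0},
])

```text
clock: 23.55
tool_pos: [410.9, 118.2, 177.1]
eef_rot: [-0.712, 3.054, -0.001]
wrist_force: [0.7, -1.1, -0.5]
opening: 0.004
grasp_force: 0.0
```

```bash
python3 - <<'E'
from h import *
import cv2
p,R,s=now(); print(s['clock'],p,w2loc(p),s['wrist_force'])
a=capture('wrist');blobs(a,60,60,80);cv2.imwrite('pics/w12.png',a)
print('tab down',wproj(loc2w((26,152,66))),'up',wproj(loc2w((24,146,100))),'sk',wproj(loc2w((-9,128,80))),'lk',wproj(loc2w((-75,-22,80))))
t=capture('top');m=(t.max(2)<60).astype(np.uint8);n,l,st,c=cv2.connectedComponentsWithStats(m)
for i in range(1,n):
    if 6<st[i][4]<300 and 190<st[i][0]<330 and 160<st[i][1]<230: print(st[i],c[i],w2loc(plane('top',*c[i],66)))
E
```

```text
23.55 [410.903 118.161 177.127] [-63.065 150.957 177.127] [ 0.686 -1.119 -0.484]
[ 295    0   98   46 2754] [344.148  15.961] [-208.638  168.18    80.   ]
[116 176  33  27 465] [131.458 188.301] [-72.53  -22.922  80.   ]
[168 216  14  31 115] [176.791 231.53 ] [-31.014  19.595  80.   ]
[231 216  14  32 223] [238.722 233.646] [-30.907  79.91   80.   ]
[289 234  17  26 353] [297.442 247.652] [-18.408 130.99   80.   ]
[317 245   6  15  76] [319.303 252.605] [-13.683 149.936  80.   ]
[335 254  12   6  65] [339.969 256.662] [ -9.611 168.086  80.   ]
tab down [321.365 281.514] up [314.602 300.869] sk [294.342 257.056] lk [131.822 185.711]
[271 187   7   7  12] [273.5   190.583] [-30.97  -19.239  66.   ]
[248 195   6   7  10] [249.9 198.1] [-31.308  59.453  66.   ]
[276 199   4   6  18] [277.5   201.667] [-70.871 -20.627  66.   ]
```

```bash
python3 -c "
from workcell import *
print(sign_off())"
```

```text
the job is handed in; nothing more can be done
None
```

I stood the shaker in the empty bay, closed the long bar, short bar and catch in order, each to its stop, and handed the job in at about 24 s; no verdict was returned, but the last images showed everything in place.

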